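# Set the long screwdriver in the sloping regrip stand

## Robot

A 6-joint arm with a two-finger parallel gripper is mounted at the origin on the work surface. World frame = base frame: x ahead of the robot, y to its left, z up, the work surface at z = 0. Lengths are in m, angles in rad, forces in N, time in s.
With the tool pointing down it reaches from about 0.225 to 0.875 m from the base axis. Payload 3.4 kg.
Tool frame: the origin (TCP) lies between the finger pads; the fingertips stand 19 mm ahead of it and the grasp point (between the pads) is the TCP; z points along the fingers, y is the line along which they close (so a half turn about z gives the same grasp; the last joint's range is limited). The gripper opens to 85 mm and grips with 20 to 120 N. Pads are 22 mm wide; open, the fingers measure 114 mm over their backs; the gripper's body (76 mm by 85 mm) begins 54 mm behind the grasp point. The pads swing forward as they close: fully open they stand 13 mm farther back than shut.
Start: joints at [0.993, 0.276, 1.505, -0, 1.361, -0.121], TCP at [0.254, 0.516, 0.25] pointing down, gripper open.
Joint ranges: [-2.89, 2.89], [-0.75, 2.08], [0.22, 2.7], [-1.18, 4.32], [0.11, 2.71], [-2.7, 2.7]. Speed limits (rad/s): [2.57, 2.57, 3.14, 3.14, 3.14, 3.14].

## Interface

Orientations are given as a unit quaternion [w, x, y, z].
In Python, from rig import get_state, imaging, ticket gives the robot as it stands. The module is installed in compiled form; this text tells all that it offers.
- The arm moves only by the shell command python3 -m inch 'ROWS' [FORCE]. ROWS is JSON, a list of rows, each an object with "claw": the opening, from -1 (shut) to 1 (fully open); "travel": the shift along the world's x, y, z in units of 200 mm (1.0 is 200 mm), a list of three; "turn": the turn about the world's z in units of 180 degrees (1.0 is 180 degrees). A call has 1 to 5 rows; each row is the pose to reach, as a shift and turn from the pose commanded when the call began, turning the shorter way round; what a row does not reach only later rows make up. A row lasts 1/10 s, in which the tool goes at most 50 mm and 8.59 degrees, less where a joint would pass 70% of its speed; a pose out of reach is approached as far as the arm can. A call with a number of a shift or a turn outside -1 to 1 is refused whole. A call with a gripper value outside its range is refused whole. The fingers move at their own pace and stop on an object; FORCE is the grip in N (left out, the last holds). Time passes only in rows, so rows that repeat a pose let the fingers close. It gives the time, the measured TCP pose, the force, the opening and the grip force at its end, in the units of the state.
- get_state(): the state, without advancing time (a new reading comes with each control period).
- imaging.get_image(name): name is "scene" or "side" or "wrist"; returns the picture (420x560x3 uint8, red, green, blue); there is no depth.
- imaging.camera_params(name): a dict with "camera_matrix" (3x3 intrinsics, pixels), "k1" (the pictures are not rectified: a ray, as slopes to the right and down, at radius r is drawn at 1 + k1 r^2 times it, then the intrinsics apply), "cam_to_world" (4x4, takes a point from camera to world coordinates); the wrist camera has in their place "T_tool_cam" (4x4, takes a point from camera to tool coordinates, whose origin is the TCP and whose axes are the flange's). Camera axes: x right, y down, z forward; pixel columns grow to the right and rows downward; lengths in m; the calibration is good to about 2 mm. A picture is of the moment at which its call begins: read the wrist's pose just before it. camera_params takes no time and is no camera call.
- ticket.sign_off(): hands the job in; it is judged then, once.
The state is a dict: "clock": time; "qpos": joint angles; "qd": joint speeds; "effort": joint torques, N m; "position": TCP position; "ee_rot": TCP orientation; "contact_force": force on the tool from outside, world axes, zero at the start; "moment": the same for the moment, N m; "width": finger opening in m; "gripper_force": force on a finger pad.
Only numpy, scipy, OpenCV 4.12 (cv2) and the standard library are available. Lean on these libraries where they do the work, as an engineer would, in place of code of your own. Each camera call takes 0.05 s, during which the arm holds its last target. There are 200 camera calls.

## Task

Pick up the longer of the two screwdrivers and set it down in the sloping cradle of the metal stand, blade pointing down the slope towards the end stop and handle lying in both of the stand's notches, so that it can be taken again at the new angle. Lower it in rather than dropping it, let go, and leave the short screwdriver and the multimeter where they are.

Things in the scene. Friction and masses are not known exactly. Their poses are not given: they have to be found in the camera images.
- driver_mid (a point): The long screwdriver, to be moved, lying flat: black handle 120 mm long, 28 x 28 mm with rounded edges (does not roll), thin steel blade 90 mm long, 7 mm in diameter; about 100 g. Point: middle of the handle, on its axis, 14 mm above the bench. x axis: along the tool from blade to the handle's free end; z up. It balances 14 mm from this point towards the blade.
- driver_end (a point): The free end of the long screwdriver's handle, 60 mm from the middle of the handle along +x (the blade's tip lies 150 mm from the middle the other way). Same axes as the handle.
- seat (a point): Where the middle of the long handle (its axis) lies when seated in the stand's cradle, 115 mm above the bench. x: uphill along the cradle, 30 degrees above level, roughly away from the robot; y: level, across it; z: out of the cradle, square to the slope. An end stop plate, 42 x 42 mm, faces uphill 152 mm downhill of this point, 2 mm beyond the seated blade's tip.
- stand: The metal stand, fixed; origin under it on the bench, straight below the seat; x level, towards its high end. Dark base plate 240 x 90 x 8 mm. Two aluminium notches, 16 mm long, 45 mm downhill and uphill of the seat; between them 74 mm of handle is free for fingers. Floors 14 mm below the seat (square to the slope), 36 mm wide; sides flare to 70 mm, ending 12 mm above the seat.
- stubby_mid (a point): The short screwdriver, to be left alone: the same kind of handle but only 70 mm long, 28 x 28 mm, with a blade of 40 mm. The point is the middle of its handle, 14 mm above the bench; x axis from blade to handle end.
- meter_mid (a point): A handheld multimeter, grey and black, 75 x 150 x 34 mm, lying on its back (44 mm high with its knob), to be left alone. The point is its centre, 17 mm above the bench; its long side is along its y axis.
Things that resemble listed ones, but are neither listed nor needed, are in the scene too. Leave any orange look-alike of the part that bears driver_mid alone.

How it is judged:
At the end, for the whole second after the job is handed in: The long screwdriver lies at rest in the cradle, released: the middle of its handle within 20 mm of the seat along the slope, 12 mm across and 10 mm in height square to the slope, its axis within 10 degrees of the cradle's, blade downhill (x of driver_mid in the frame of seat between -0.02 and 0.02 m and y of driver_mid in the frame of seat between -0.012 and 0.012 m and z of driver_mid in the frame of seat between -0.01 and 0.01 m and x of driver_end in the frame of seat above 0.02 m and angle between the x axis of driver_mid and the x axis of seat, either way round below 0.175 rad and linear speed of driver below 0.02 m/s); the robot touches nothing.
It fails at once if the short screwdriver is moved more than 30 mm (distance of stubby_mid from where it was at the start of the episode above 0.03 m).
It fails at once if the multimeter is moved more than 30 mm (distance of meter_mid from where it was at the start of the episode above 0.03 m).
It fails at once if the long screwdriver is dropped into the stand (faster than 0.7 m/s within 60 mm of its seat) (distance between driver_mid and seat below 0.06 m and linear speed of driver above 0.7 m/s).
It also fails if it takes over 32 s, if anything falls off the work surface, if the arm or the gripper's body presses on something with over 40 N, if the wrist force passes 120 N, or if a joint passes its speed limit or range.

## Working session

There is one attempt and no reset: what is moved stays moved. The work goes in short steps, Python scripts to look and compute and a shell command to move; the robot and the scene stay as the last step left them, time stands still between calls to the robot, and variables do not carry over. Pictures are saved under pics/ and viewed, at most 10 in all, crops included, and the job is handed in when it is done.

```bash
mkdir -p pics; python3 - <<'E'
from rig import get_state, imaging
import cv2,numpy as np
s=get_state();print(s['clock'],s['position'],s['ee_rot'],s['width'])
for n in("scene","side","wrist"):
    im=imaging.get_image(n);cv2.imwrite(f"pics/{n}0.png",im[...,::-1]);p=imaging.camera_params(n)
    for k,v in p.items(): print(n,k,np.round(v,4).tolist())
E
```

```text
0.0 [0.2533482  0.51562517 0.24940769] [-3.32757199e-04  2.26440309e-01  9.74024590e-01 -8.79314283e-04] 0.08553061445218169
scene camera_matrix [[427.4297, 0.0, 275.5157], [0.0, 427.4297, 211.5838], [0.0, 0.0, 1.0]]
scene k1 -0.0111
scene cam_to_world [[-0.7349, 0.5147, -0.4416, 1.0834], [0.6781, 0.5567, -0.4798, 0.3755], [-0.0011, -0.6521, -0.7582, 1.0], [0.0, 0.0, 0.0, 1.0]]
side camera_matrix [[426.7962, 0.0, 285.467], [0.0, 426.7962, 212.3832], [0.0, 0.0, 1.0]]
side k1 -0.1179
side cam_to_world [[0.8778, -0.2922, 0.3797, 0.0719], [-0.4789, -0.5125, 0.7128, -1.1595], [-0.0137, -0.8075, -0.5898, 0.8752], [0.0, 0.0, 0.0, 1.0]]
wrist camera_matrix [[299.909, 0.0, 273.8514], [0.0, 299.909, 206.086], [0.0, 0.0, 1.0]]
wrist k1 -0.0147
wrist T_tool_cam [[-0.0002, -0.9516, -0.3075, 0.0789], [1.0, -0.0005, 0.0009, -0.0003], [-0.001, -0.3075, 0.9516, -0.1226], [0.0, 0.0, 0.0, 1.0]]
```

View pics/scene0.png

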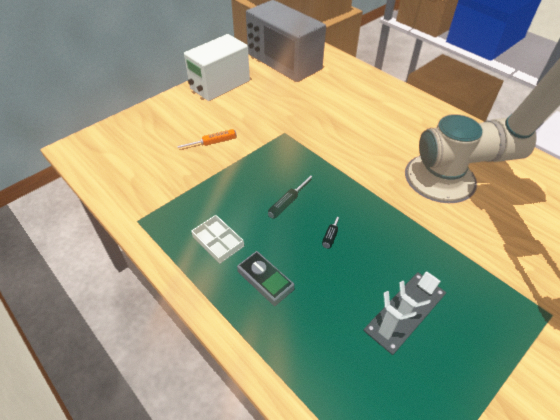

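View pics/side0.png

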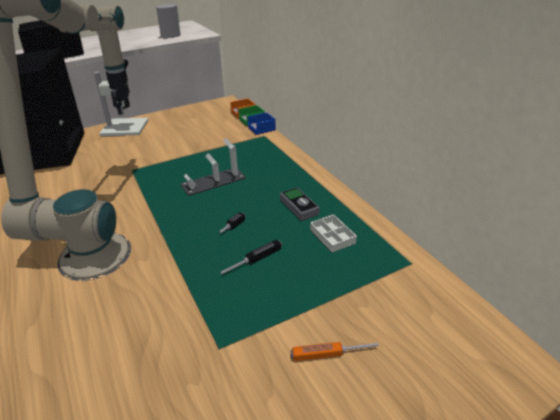

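The picture "scene" shows the black long driver (285,204), black stubby (331,235), orange look-alike (220,138), meter (265,276), and stand (405,312) with its end stop at (430,283). In "side" they are at: long (262,252), stubby (234,221), orange (318,351), stand (213,182). The candidates are long black, short black and orange; I choose the long black one and check it in a close crop.

```bash
cat > h.py <<'E'
import cv2,numpy as np
from rig import imaging,get_state
from scipy.spatial.transform import Rotation as R
P={n:imaging.camera_params(n) for n in("scene","side","wrist")}
def c2w(n,st=None):
    if n!="wrist": return np.array(P[n]["cam_to_world"])
    T=np.eye(4);q=st["ee_rot"];T[:3,:3]=R.from_quat([q[1],q[2],q[3],q[0]]).as_matrix();T[:3,3]=st["position"]
    return T@np.array(P[n]["T_tool_cam"])
def ray(n,uv,st=None):
    K=np.array(P[n]["camera_matrix"]);k=P[n]["k1"]
    x=cv2.undistortPoints(np.array([[uv]],float),K,np.array([k,0,0,0.]))[0,0]
    T=c2w(n,st);d=T[:3,:3]@np.array([*x,1]);return T[:3,3],d/np.linalg.norm(d)
def onz(n,uv,z,st=None):
    o,d=ray(n,uv,st);return o+d*(z-o[2])/d[2]
def tri(a,b):
    (o1,d1),(o2,d2)=a,b
    s=np.linalg.lstsq(np.c_[d1,-d2],o2-o1,rcond=None)[0]
    p,q=o1+s[0]*d1,o2+s[1]*d2;return (p+q)/2,np.linalg.norm(p-q)
def proj(n,p,st=None):
    T=np.linalg.inv(c2w(n,st))
    return cv2.projectPoints(np.array([p],float),cv2.Rodrigues(T[:3,:3])[0],T[:3,3],np.array(P[n]["camera_matrix"]),np.array([P[n]["k1"],0,0,0.]))[0][0,0]
E
python3 - <<'E'
from h import *
a=cv2.imread("pics/scene0.png");b=cv2.imread("pics/side0.png")
def crop(im,x,y,w,h,s=4): return cv2.resize(im[y:y+h,x:x+w],None,fx=s,fy=s,interpolation=cv2.INTER_CUBIC)
top=np.hstack([crop(a,255,165,100,75),crop(b,210,205,100,75)])
bot=np.hstack([crop(a,355,265,100,75+10)[:340],crop(b,170,125,100,85)])
out=np.vstack([top,bot])[:600+40];cv2.imwrite("pics/c1.png",cv2.resize(out,(750,600)));print(out.shape)
for n,im,roi in(("scene",a,(262,185,40,36)),("side",b,(240,236,45,32)),("scene",a,(318,220,24,32)),("side",b,(222,210,26,20))):
    x,y,w,h=roi;g=im[y:y+h,x:x+w].max(2);m=(g<60).astype(np.uint8)
    k,l,st,c=cv2.connectedComponentsWithStats(m);i=1+st[1:,4].argmax()
    pts=np.argwhere(l==i)[:,::-1].astype(np.float32)+[x,y]
    r=cv2.minAreaRect(pts.astype(np.float32));bx=cv2.boxPoints(r)
    e=sorted([(np.linalg.norm(bx[i]-bx[(i+1)%4]),i) for i in range(4)])[:2]
    ends=[(bx[i]+bx[(i+1)%4])/2 for _,i in e]
    W=[onz(n,u,0.014) for u in ends];print(n,r,[np.round(v,1) for v in ends],np.round(W,4).tolist(),"len",np.linalg.norm(W[0]-W[1]),"mid",np.round((W[0]+W[1])/2,4))
E
```

```text
(640, 800, 3)Traceback (most recent call last):
  File "<stdin>", line 9, in <module>
ValueError: attempt to get argmax of an empty sequence
```

View pics/c1.png

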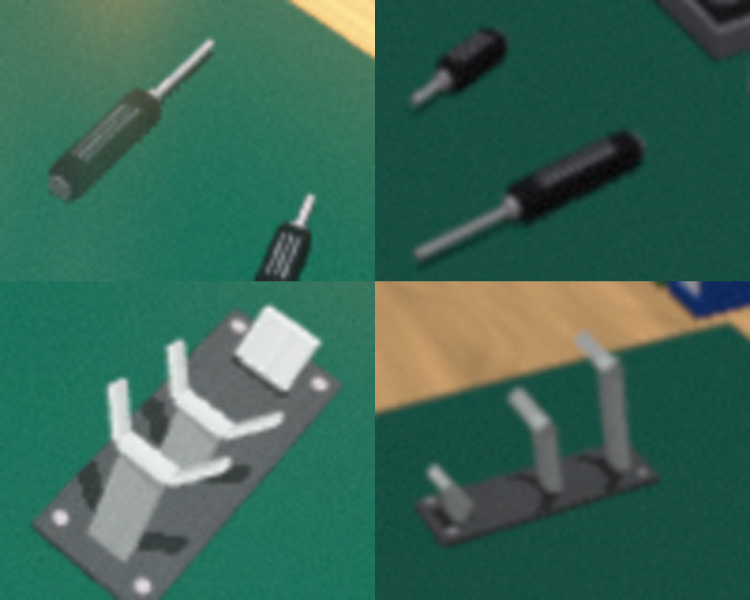

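The crop confirms it: the long driver's handle runs (65,185)-(150,100) in the crop, with a long blade to (210,42). The stubby is clearly shorter. The stand shows four bolts and its notch floors near (148,455) and (205,410).

```bash
python3 - <<'E'
from h import *
a=cv2.imread("pics/scene0.png").astype(int);b=cv2.imread("pics/side0.png").astype(int)
for n,im,roi in(("scene",a,(262,170,55,50)),("side",b,(215,236,72,42)),("scene",a,(318,213,26,38)),("side",b,(215,208,32,30))):
    x,y,w,h=roi;c=im[y:y+h,x:x+w];m=((c[...,1]-c[...,2])<0.3*c[...,1]).astype(np.uint8)
    k,l,st,_=cv2.connectedComponentsWithStats(m);i=1+st[1:,4].argmax()
    br=c.max(2);pts=(np.argwhere(l==i)[:,::-1]+[x,y]).astype(np.float32)
    mu=pts.mean(0);d=np.linalg.svd(pts-mu,full_matrices=0)[2][0];t=(pts-mu)@d
    wid=[(int(q),int(((t>=q)&(t<q+2)).sum())) for q in np.arange(t.min(),t.max(),2)]
    tips=[mu+d*t.min(),mu+d*t.max()]
    W=[onz(n,u,0.014) for u in tips];v=(W[1]-W[0])
    print(n,np.round(tips,1).tolist(),"W",np.round(W,4).tolist(),"len",np.linalg.norm(v).round(4),"yaw",np.degrees(np.arctan2(v[1],v[0])).round(1),wid)
s=lambda u,v:(355+u/3.75,265+(v-281)/3.75)
B=[onz("scene",s(*p),.010) for p in((238,325),(319,384),(61,517),(142,586))];print("bolts",np.round(B,4).tolist(),np.round(np.mean(B,0),4))
for q in (B[0]-B[2],B[1]-B[3],B[1]-B[0]): print(np.linalg.norm(q),np.degrees(np.arctan2(q[1],q[0])))
U=onz("scene",s(148,455),.1254);L=onz("scene",s(205,410),.0804);q=U-L;print(U,L,np.linalg.norm(q[:2]),np.degrees(np.arctan2(q[1],q[0])),"origin",(L+q*32/78)[:2])
E
```

```text
scene [[311.6000061035156, 175.6999969482422], [267.79998779296875, 214.6999969482422]] W [[0.3169, -0.2823, 0.014], [0.5345, -0.2553, 0.014]] len 0.2193 yaw 7.1 [(-32, 5), (-30, 7), (-28, 7), (-26, 8), (-24, 7), (-22, 7), (-20, 5), (-18, 7), (-16, 8), (-14, 8), (-12, 9), (-10, 14), (-8, 20), (-6, 21), (-4, 22), (-2, 20), (0, 19), (1, 17), (3, 15), (5, 17), (7, 14), (9, 11), (11, 13), (13, 12), (15, 15), (17, 13), (19, 11), (21, 15), (23, 14), (25, 2)]
side [[280.5, 242.0], [220.3000030517578, 272.6000061035156]] W [[0.5377, -0.2488, 0.014], [0.3216, -0.2845, 0.014]] len 0.219 yaw -170.6 [(-27, 11), (-25, 13), (-23, 19), (-21, 15), (-19, 19), (-17, 17), (-15, 21), (-13, 17), (-11, 21), (-9, 19), (-7, 23), (-5, 18), (-3, 21), (-1, 18), (0, 22), (2, 16), (4, 20), (6, 18), (8, 16), (10, 13), (12, 8), (14, 9), (16, 6), (18, 8), (20, 7), (22, 8), (24, 6), (26, 8), (28, 6), (30, 8), (32, 7), (34, 8), (36, 6), (38, 5)]
scene [[337.5, 216.8000030517578], [324.6000061035156, 246.8000030517578]] W [[0.3861, -0.1067, 0.014], [0.4963, -0.0567, 0.014]] len 0.121 yaw 24.4 [(-18, 6), (-16, 5), (-14, 6), (-12, 5), (-10, 12), (-8, 14), (-6, 15), (-4, 16), (-2, 17), (0, 15), (1, 15), (3, 15), (5, 11), (7, 9), (9, 15), (11, 15), (13, 3)]
side [[243.0, 214.0], [219.6999969482422, 231.89999389648438]] W [[0.4958, -0.0552, 0.014], [0.3898, -0.1075, 0.014]] len 0.1182 yaw -153.7 [(-12, 11), (-10, 17), (-8, 18), (-6, 18), (-4, 17), (-2, 17), (0, 17), (1, 18), (3, 16), (5, 14), (7, 9), (9, 7), (11, 7), (13, 7), (15, 4)]
bolts [[0.3805, 0.182, 0.01], [0.3792, 0.2491, 0.01], [0.5904, 0.1894, 0.01], [0.5894, 0.255, 0.01]] [0.4849 0.2189 0.01  ]
0.2100181520423069 -177.9776595708171
0.21031408804503013 -178.4004946110122
0.06708399202083819 91.12288760073015
[0.57833622 0.22129711 0.1254    ] [0.49958875 0.21883394 0.0804    ] 0.07878598342186245 1.791590043349582 origin [0.5318954  0.21984447]
```

Measured points:
- **Driver:** both views agree on length 219 mm (must be 210) and yaw about 8°. Its mid is near (0.472,-0.261).
- **Stand:** the notch spacing comes out at 78.8 mm (must be 78) and the yaw at 1.8°. Its seat is near (0.532,0.220).

Both are within reach. I'll move above the driver, turned by -145.5°.

```bash

python3 -m inch '[{"claw":1,"travel":[0.275,-0.97,0],"turn":-0.202},{"claw":1,"travel":[0.275,-0.97,0],"turn":-0.202},{"claw":1,"travel":[0.275,-0.97,0],"turn":-0.202},{"claw":1,"travel":[0.275,-0.97,0],"turn":-0.202},{"claw":1,"travel":[0.275,-0.97,0],"turn":-0.202}]'
python3 -m inch '[{"claw":1,"travel":[0.275,-0.97,0],"turn":-0.202},{"claw":1,"travel":[0.275,-0.97,0],"turn":-0.202},{"claw":1,"travel":[0.275,-0.97,0],"turn":-0.202},{"claw":1,"travel":[0.275,-0.97,0],"turn":-0.202},{"claw":1,"travel":[0.275,-0.97,0],"turn":-0.202}]'
python3 -m inch '[{"claw":1,"travel":[0.275,-0.97,0],"turn":-0.202},{"claw":1,"travel":[0.275,-0.97,0],"turn":-0.202},{"claw":1,"travel":[0.275,-0.97,0],"turn":-0.202},{"claw":1,"travel":[0.275,-0.97,0],"turn":-0.202},{"claw":1,"travel":[0.275,-0.97,0],"turn":-0.202}]'
python3 -m inch '[{"claw":1,"travel":[0.275,-0.97,0],"turn":-0.202},{"claw":1,"travel":[0.275,-0.97,0],"turn":-0.202},{"claw":1,"travel":[0.275,-0.97,0],"turn":-0.202},{"claw":1,"travel":[0.275,-0.97,0],"turn":-0.202},{"claw":1,"travel":[0.275,-0.97,0],"turn":-0.202}]'
python3 - <<'E'
from h import *
s=get_state();im=imaging.get_image("wrist");cv2.imwrite("pics/w1.png",im[...,::-1])
q=s["ee_rot"];X=R.from_quat([q[1],q[2],q[3],q[0]]).as_matrix();print(s["clock"],s["position"],X.round(3),s["qpos"])
E
```

```text
clock: 0.65
position: [0.3091, 0.3169, 0.2501]
ee_rot: [0.001, 0.523, 0.853, -0.002]
contact_force: [0.8, 1.5, -0.5]
width: 0.0856
gripper_force: 0.0
clock: 1.15
position: [0.3651, 0.1226, 0.2503]
ee_rot: [0.002, 0.764, 0.646, -0.001]
contact_force: [0.8, 1.5, 0.3]
width: 0.0856
gripper_force: 0.0
clock: 1.65
position: [0.4205, -0.0717, 0.2502]
ee_rot: [0.002, 0.927, 0.376, 0.0]
contact_force: [-0.7, 0.4, 0.0]
width: 0.0857
gripper_force: 0.0
clock: 2.15
position: [0.4752, -0.2662, 0.2494]
ee_rot: [0.002, 0.998, 0.069, 0.0]
contact_force: [-0.7, 0.2, 0.5]
width: 0.0855
gripper_force: 0.0
2.15 [ 0.47524735 -0.26615746  0.24941083] [[ 0.99   0.138  0.001]
 [ 0.138 -0.99  -0.004]
 [ 0.     0.004 -1.   ]] [-0.63677644  0.22952274  1.57194714 -0.00240911  1.33733241  0.79600381]
```

View pics/w1.png

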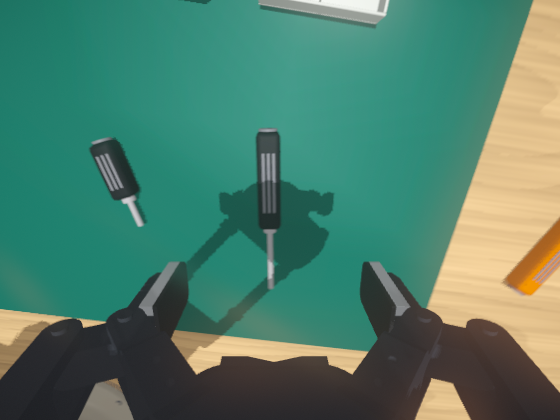

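The wrist view shows the long handle from (268,131) to (269,229) and the blade tip at (270,288). The stubby is well to the left, around (115,168).

```bash
python3 - <<'E'
from h import *
s=get_state()
im=cv2.imread("pics/w1.png").astype(int)
for y in(150,170,190,210):
    r=im[y,225:310];m=r.max(1)<95
    print(y,[int(v.max()) for v in r[30:60]][:30])
e=onz("wrist",(268,134),.02,s);k=onz("wrist",(269.3,230),.014,s);t=onz("wrist",(270.5,288),.014,s)
print(e,k,t,"hl",np.linalg.norm(e-k),"bl",np.linalg.norm(k-t))
v=e-t;u=v[:2]/np.linalg.norm(v[:2]);print("yaw",np.degrees(np.arctan2(u[1],u[0])),"mid",k[:2]+u*.06,t[:2]+u*.15,e[:2]-u*.06)
E
```

```text
150 [134, 98, 67, 65, 71, 74, 76, 78, 78, 77, 78, 78, 78, 77, 78, 78, 77, 78, 79, 77, 74, 70, 65, 61, 73, 117, 145, 151, 151, 151]
170 [140, 121, 84, 62, 65, 68, 108, 152, 165, 142, 100, 110, 145, 162, 148, 105, 95, 138, 162, 154, 115, 74, 62, 58, 77, 113, 141, 149, 148, 149]
190 [89, 83, 72, 55, 49, 49, 58, 83, 102, 97, 75, 60, 81, 102, 98, 77, 61, 80, 101, 98, 77, 54, 47, 47, 52, 70, 83, 89, 90, 89]
210 [88, 87, 79, 62, 49, 46, 48, 68, 94, 101, 86, 63, 69, 93, 101, 86, 62, 71, 95, 99, 84, 58, 45, 45, 49, 66, 81, 87, 89, 88]
[ 0.52446277 -0.24947556  0.02      ] [ 0.40472821 -0.26719091  0.014     ] [ 0.31954364 -0.28044918  0.014     ] hl 0.12118662684866321 bl 0.08621016613849858
yaw 8.595222390468649 mid [ 0.46405434 -0.25822374] [ 0.46785896 -0.25803125] [ 0.46513663 -0.25844273]
```

```bash

python3 -m inch '[{"claw":1,"travel":[-0.05,0.04,-0.25],"turn":0.004},{"claw":1,"travel":[-0.05,0.04,-0.5],"turn":0.004},{"claw":1,"travel":[-0.05,0.04,-0.75],"turn":0.004},{"claw":1,"travel":[-0.05,0.04,-0.9],"turn":0.004},{"claw":1,"travel":[-0.05,0.04,-1.0],"turn":0.004}]'
python3 -m inch '[{"claw":1,"travel":[0,0,-0.07],"turn":0},{"claw":1,"travel":[0,0,-0.13],"turn":0},{"claw":1,"travel":[0,0,-0.13],"turn":0}]'
python3 -m inch '[{"claw":-1,"travel":[0,0,0],"turn":0},{"claw":-1,"travel":[0,0,0],"turn":0},{"claw":-1,"travel":[0,0,0],"turn":0},{"claw":-1,"travel":[0,0,0],"turn":0},{"claw":-1,"travel":[0,0,0],"turn":0}]' 25
python3 -m inch '[{"claw":-1,"travel":[0,0,0],"turn":0},{"claw":-1,"travel":[0,0,0],"turn":0},{"claw":-1,"travel":[0,0,0],"turn":0}]'
```

```text
clock: 2.7
position: [0.4616, -0.2497, 0.0476]
ee_rot: [-0.002, 0.997, 0.08, -0.002]
contact_force: [-0.1, 0.3, -0.1]
width: 0.0852
gripper_force: 0.0
clock: 3.0
position: [0.4626, -0.2507, 0.023]
ee_rot: [-0.001, 0.997, 0.08, -0.001]
contact_force: [-0.8, 0.4, -0.1]
width: 0.0857
gripper_force: 0.0
clock: 3.5
position: [0.4647, -0.253, 0.0255]
ee_rot: [0.001, 0.997, 0.079, 0.001]
contact_force: [0.2, -1.1, 5.8]
width: 0.0277
gripper_force: 25.7
clock: 3.8
position: [0.4647, -0.253, 0.0255]
ee_rot: [0.001, 0.997, 0.079, 0.001]
contact_force: [0.7, -2.1, 5.5]
width: 0.0276
gripper_force: 25.7
```

```bash

python3 -m inch '[{"claw":-1,"travel":[0,0,0.15],"turn":0},{"claw":-1,"travel":[0,0,0.4],"turn":0},{"claw":-1,"travel":[0,0,0.65],"turn":0},{"claw":-1,"travel":[0,0,0.9],"turn":0},{"claw":-1,"travel":[0,0,1.0],"turn":0}]'
python3 -m inch '[{"claw":-1,"travel":[0.02,0.15,0.1],"turn":-0.01},{"claw":-1,"travel":[0.05,0.35,0.1],"turn":-0.02},{"claw":-1,"travel":[0.08,0.55,0.1],"turn":-0.03},{"claw":-1,"travel":[0.1,0.75,0.1],"turn":-0.04},{"claw":-1,"travel":[0.12,0.95,0.1],"turn":-0.04}]'
python3 -m inch '[{"claw":-1,"travel":[0.02,0.2,0],"turn":0},{"claw":-1,"travel":[0.05,0.4,0],"turn":0},{"claw":-1,"travel":[0.08,0.6,0],"turn":0},{"claw":-1,"travel":[0.1,0.8,0],"turn":0},{"claw":-1,"travel":[0.12,0.95,0],"turn":0}]'
python3 -m inch '[{"claw":-1,"travel":[0.04,0.2,0],"turn":0},{"claw":-1,"travel":[0.08,0.44,0],"turn":0},{"claw":-1,"travel":[0.08,0.46,0],"turn":0},{"claw":-1,"travel":[0.08,0.46,0],"turn":0}]'
python3 - <<'E'
from h import *
s=get_state()
print(s["position"])
w=imaging.get_image("wrist")[...,::-1];b=imaging.get_image("side")[...,::-1];a=imaging.get_image("scene")[...,::-1]
for n,i in zip(("w2","b2","a2"),(w,b,a)): cv2.imwrite(f"pics/{n}.png",i)
c=lambda im,x,y:cv2.resize(im[y:y+100,x:x+130],None,fx=3,fy=3,interpolation=cv2.INTER_CUBIC)
cv2.imwrite("pics/c2.png",np.vstack([np.hstack([c(b,160,95),c(a,345,240)]),cv2.resize(w[100:300,140:400],(390*2,600))[:300]]) if 0 else np.hstack([np.vstack([c(b,160,95),c(a,345,240)]),cv2.resize(w[60:420,150:396],(410,600))]))
E
```

```text
clock: 4.3
position: [0.4651, -0.2527, 0.2293]
ee_rot: [0.002, 0.997, 0.079, 0.003]
contact_force: [0.8, -0.2, -1.4]
width: 0.0274
gripper_force: 25.3
clock: 4.8
position: [0.4868, -0.06, 0.2439]
ee_rot: [-0.0, 1.0, 0.016, -0.001]
contact_force: [1.2, 0.5, -1.7]
width: 0.0273
gripper_force: 25.3
clock: 5.3
position: [0.5106, 0.1306, 0.2438]
ee_rot: [-0.0, 1.0, 0.017, -0.001]
contact_force: [0.3, -1.0, -1.9]
width: 0.0275
gripper_force: 25.3
clock: 5.7
position: [0.5267, 0.2212, 0.2434]
ee_rot: [0.0, 1.0, 0.018, -0.001]
contact_force: [0.1, -0.1, -1.1]
width: 0.0275
gripper_force: 25.4
[0.52666973 0.22119762 0.24339469]
```

View pics/c2.png

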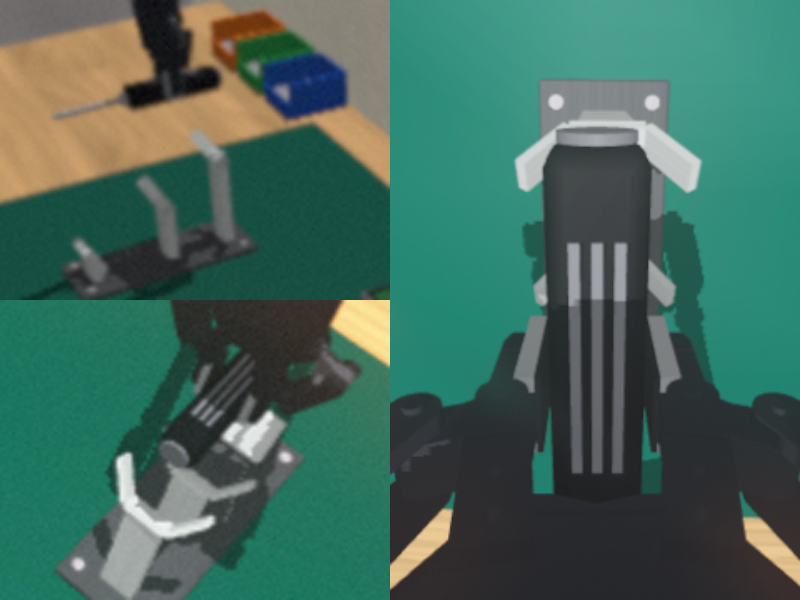

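The wrist view shows the driver level in the grip, above the upper notch, roughly centred between its arms (tips at crop (523,172) and (692,172)). The plate bolts are at crop (556,102) and (652,102). I'll check the centring numerically.

```bash
python3 - <<'E'
from h import *
s=get_state();c=lambda u,v:(150+(u-390)/(410/246),60+v/(600/360))
for z,A,B in((.010,(556,102),(652,102)),(.148,(523,172),(692,172)),(.125,(570,128),(648,128))):
    a,b=onz("wrist",c(*A),z,s),onz("wrist",c(*B),z,s);print(z,a.round(4),b.round(4),"sep",np.linalg.norm(a-b).round(4),"ctr",((a+b)/2).round(4))
e=onz("wrist",c(597,140),.233,s);print("driver end",e)
E
```

```text
0.01 [0.5916 0.2486 0.01  ] [0.5938 0.1827 0.01  ] sep 0.066 ctr [0.5927 0.2156 0.01  ]
0.148 [0.567  0.2523 0.148 ] [0.5694 0.1781 0.148 ] sep 0.0743 ctr [0.5682 0.2152 0.148 ]
0.125 [0.5846 0.2331 0.125 ] [0.5858 0.1962 0.125 ] sep 0.0369 ctr [0.5852 0.2147 0.125 ]
driver end [0.59121155 0.22066625 0.233     ]
```

Shift y by -5 mm and x by +3 mm, then lower. I expect first contact with the upper notch at TCP z ≈ 0.155 and seating at ≈ 0.127.

```bash

python3 -m inch '[{"claw":-1,"travel":[0.015,-0.026,-0.1],"turn":0},{"claw":-1,"travel":[0.015,-0.026,-0.25],"turn":0},{"claw":-1,"travel":[0.015,-0.026,-0.36],"turn":0},{"claw":-1,"travel":[0.015,-0.026,-0.4],"turn":0}]' 20
python3 -m inch '[{"claw":-1,"travel":[0,0,-0.02],"turn":0},{"claw":-1,"travel":[0,0,-0.04],"turn":0},{"claw":-1,"travel":[0,0,-0.06],"turn":0},{"claw":-1,"travel":[0,0,-0.08],"turn":0},{"claw":-1,"travel":[0,0,-0.09],"turn":0}]'
python3 - <<'E'
from h import *
print(get_state()["position"],get_state()["contact_force"])
w=imaging.get_image("wrist")[...,::-1];b=imaging.get_image("side")[...,::-1];a=imaging.get_image("scene")[...,::-1]
c=lambda im,x,y:cv2.resize(im[y:y+100,x:x+130],None,fx=3,fy=3,interpolation=cv2.INTER_CUBIC)
cv2.imwrite("pics/c3.png",np.hstack([np.vstack([c(b,160,95),c(a,345,240)]),cv2.resize(w[60:420,150:396],(410,600))]))
E
```

```text
clock: 6.25
position: [0.529, 0.2128, 0.1622]
ee_rot: [0.001, 1.0, 0.016, -0.002]
contact_force: [-0.3, -0.4, -1.3]
width: 0.0275
gripper_force: 25.4
clock: 6.75
position: [0.5298, 0.2148, 0.1475]
ee_rot: [0.0, 1.0, 0.017, -0.0]
contact_force: [-5.2, -1.3, 6.5]
width: 0.0275
gripper_force: 26.8
[0.52979261 0.21479077 0.14750487] [-5.18443337 -1.31159736  6.53371837]
```

View pics/c3.png

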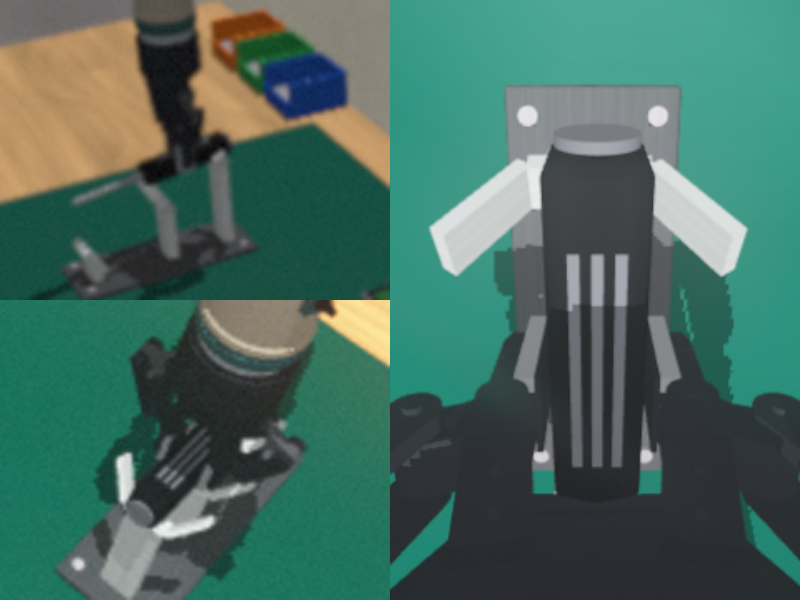

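It works: contact with the upper notch is tilting the driver blade-down (force about 8 N). The handle is about 2 mm to the right of the arms' centre (597 against 588 px). I'll continue down with +2 mm in y.

```bash

python3 -m inch '[{"claw":-1,"travel":[0,0.008,-0.02],"turn":0},{"claw":-1,"travel":[0,0.008,-0.035],"turn":0},{"claw":-1,"travel":[0,0.008,-0.05],"turn":0},{"claw":-1,"travel":[0,0.008,-0.06],"turn":0},{"claw":-1,"travel":[0,0.008,-0.06],"turn":0}]'
python3 -m inch '[{"claw":-1,"travel":[0,0,-0.01],"turn":0},{"claw":-1,"travel":[0,0,-0.02],"turn":0},{"claw":-1,"travel":[0,0,-0.03],"turn":0},{"claw":-1,"travel":[0,0,-0.03],"turn":0}]'
python3 - <<'E'
from h import *
print(get_state()["position"],get_state()["contact_force"])
w=imaging.get_image("wrist")[...,::-1];b=imaging.get_image("side")[...,::-1];a=imaging.get_image("scene")[...,::-1]
c=lambda im,x,y:cv2.resize(im[y:y+100,x:x+130],None,fx=3,fy=3,interpolation=cv2.INTER_CUBIC)
cv2.imwrite("pics/c4.png",np.hstack([np.vstack([c(b,160,95),c(a,345,240)]),cv2.resize(w[60:420,150:396],(410,600))]))
E
```

```text
clock: 7.4
position: [0.5293, 0.2158, 0.1347]
ee_rot: [0.001, 1.0, 0.017, -0.001]
contact_force: [-5.2, -2.9, 4.3]
width: 0.0277
gripper_force: 27.9
clock: 7.8
position: [0.5296, 0.2158, 0.1287]
ee_rot: [0.001, 1.0, 0.017, -0.001]
contact_force: [-4.5, -1.6, 3.3]
width: 0.0277
gripper_force: 28.8
[0.52956855 0.21577056 0.12872601] [-4.50268836 -1.58432358  3.27425602]
```

View pics/c4.png

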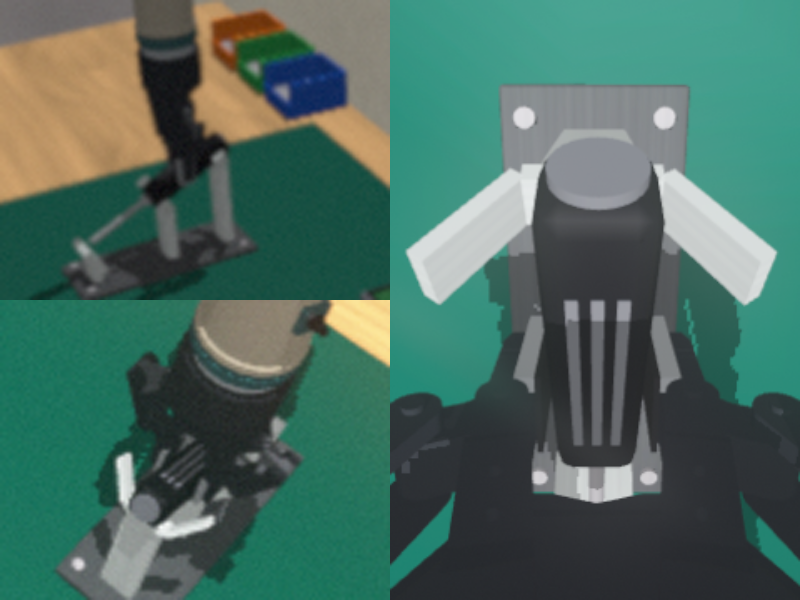

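The driver is now at about the cradle angle and centred (597 px, arms' centre 592), with the blade just above the end stop. I'll lower the last millimetres until the force rises.

```bash

for i in 1 2 3; do python3 -m inch '[{"claw":-1,"travel":[0,0,-0.01],"turn":0},{"claw":-1,"travel":[0,0,-0.01],"turn":0}]' | grep -E "posi|contact"; done
```

```text
position: [0.5297, 0.2158, 0.1268]
contact_force: [-4.5, -3.6, 3.8]
position: [0.5299, 0.2158, 0.125]
contact_force: [-5.0, -1.8, 4.5]
position: [0.53, 0.2158, 0.1242]
contact_force: [-6.1, -3.8, 10.8]
```

```bash

python3 -m inch '[{"claw":-0.25,"travel":[0,0,0],"turn":0},{"claw":-0.1,"travel":[0,0,0],"turn":0},{"claw":0.2,"travel":[0,0,0],"turn":0},{"claw":0.5,"travel":[0,0,0],"turn":0},{"claw":0.5,"travel":[0,0,0],"turn":0}]'
python3 -m inch '[{"claw":0.5,"travel":[0,0,0.05],"turn":0},{"claw":0.5,"travel":[0,0,0.15],"turn":0},{"claw":0.5,"travel":[0,0,0.35],"turn":0},{"claw":0.5,"travel":[0,0,0.6],"turn":0},{"claw":0.5,"travel":[0,0,0.7],"turn":0}]'
python3 - <<'E'
from h import *
print(get_state()["position"],get_state()["contact_force"])
w=imaging.get_image("wrist")[...,::-1];b=imaging.get_image("side")[...,::-1];a=imaging.get_image("scene")[...,::-1]
c=lambda im,x,y:cv2.resize(im[y:y+100,x:x+130],None,fx=3,fy=3,interpolation=cv2.INTER_CUBIC)
cv2.imwrite("pics/c5.png",np.hstack([np.vstack([c(b,160,95),c(a,345,240)]),cv2.resize(w[60:420,150:396],(410,600))]))
E
```

```text
clock: 9.05
position: [0.5308, 0.2165, 0.1221]
ee_rot: [0.0, 1.0, 0.017, -0.0]
contact_force: [0.7, -0.3, -0.0]
width: 0.0643
gripper_force: 0.0
clock: 9.55
position: [0.5327, 0.2171, 0.2682]
ee_rot: [-0.001, 1.0, 0.017, 0.004]
contact_force: [-0.0, 0.1, -0.6]
width: 0.0642
gripper_force: 0.0
[0.53266772 0.2170892  0.26817143] [-0.04541567  0.06856086 -0.61416079]
```

View pics/c5.png

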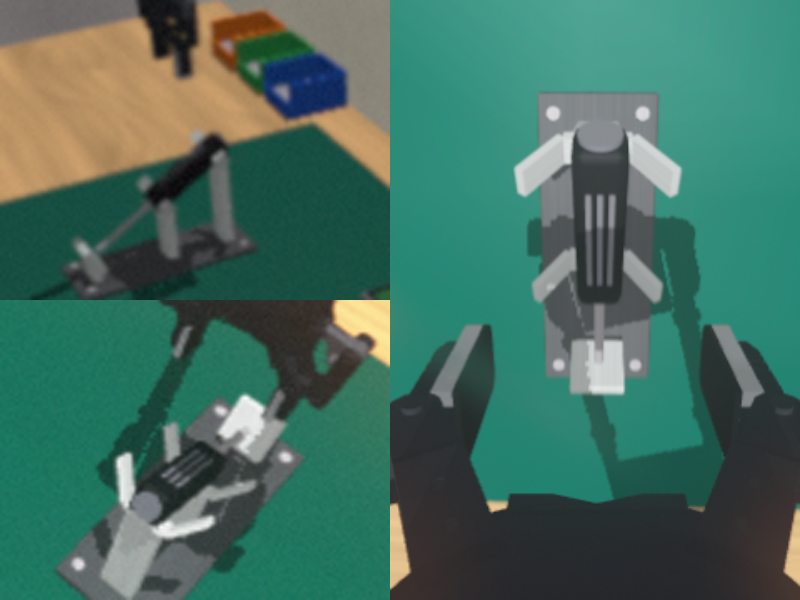

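The driver lies in both notches, blade down to the end stop, with the gripper clear above. I'll check the numbers: end cap centre at crop (600,137), neck at (599,302) in the wrist view.

```bash
python3 - <<'E'
from h import *
s=get_state();c=lambda u,v:(150+(u-390)/(410/246),60+v/(600/360))
sb=lambda u,v:(160+u/3,95+v/3)
sc=lambda u,v:(345+u/3,240+(v-300)/3)
th=np.radians(1.9);h=np.array([np.cos(th),np.sin(th),0]);x=.866*h+[0,0,.5];S=np.array([.533,.215,.115])
for d in(60,-60,-150):
    p=S+x*d/1000;w=proj("wrist",p,s);b=proj("side",p);a=proj("scene",p)
    print(d,"expected crop px: wrist",(390+(w[0]-150)*410/246,(w[1]-60)*600/360),"side",((b[0]-160)*3,(b[1]-95)*3),"scene",((a[0]-345)*3,300+(a[1]-240)*3))
E
```

```text
60 expected crop px: wrist (np.float64(600.2915011187011), np.float64(138.8869710364733)) side (np.float64(218.7353965804689), np.float64(141.5410186590609)) scene (np.float64(143.50566872372525), np.float64(502.98249269335327))
-60 expected crop px: wrist (np.float64(599.4271221125576), np.float64(290.6702436102818)) side (np.float64(147.548547274036), np.float64(204.88437930267943)) scene (np.float64(203.29433710735486), np.float64(457.0574546785665))
-150 expected crop px: wrist (np.float64(599.0316241021986), np.float64(359.6038805553816)) side (np.float64(94.05972295303357), np.float64(252.78861520581506)) scene (np.float64(241.51710630319099), np.float64(427.6749897924325))
```

The observed points match the seated pose in all three views to within a few millimetres, so I'm handing in.

```bash
python3 -c "
from rig import ticket
print(ticket.sign_off())"
```

```text
the job is handed in; nothing more can be done
None
```

The long screwdriver is released and lying in both notches of the cradle, blade down towards the end stop; the gripper is clear, I kept away from the short screwdriver and the multimeter, and I handed the job in about 9.7 s into the 32 s limit (sign-off returned no verdict).

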